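# Top up the service tray with matching spares

## Robot

A 6-joint arm with a two-finger parallel gripper is mounted at the origin on the work surface. World frame = base frame: x ahead of the robot, y to its left, z up, the work surface at z = 0. Lengths are in m, angles in rad, forces in N, time in s.
With the tool pointing down it reaches from about 0.35 to 0.95 m from the base axis. Payload 17.4 kg.
Tool frame: the origin (TCP) lies on the centre line of the jaws, within the pads' length; the fingertips stand env.tip_reach ahead of it and the grasp point (between the pads) is the TCP (env.tip_reach is the distance from the TCP to the fingertips, in m); z points along the fingers, y is the direction in which the jaws open and shut (so a half turn about z gives the same grasp; the last joint's range is limited). The gripper opens to 93 mm and grips with 3 to 60 N. Pads are 15 mm wide; open, the fingers measure 128 mm over their backs; the gripper's body (75 mm by 188 mm) begins 65 mm behind the grasp point.
Start: joints at [-1.193, 0.116, 1.442, -0, 1.584, -0.038], TCP at [0.273, -0.617, 0.238] pointing down, gripper open.
Joint ranges: [-2.83, 2.83], [-0.83, 2.19], [0.07, 2.5], [-1.14, 4.28], [0.01, 3], [-2.97, 2.97]. Speed limits (rad/s): [1.89, 1.89, 2.22, 3.14, 3.14, 3.14].

## Interface

Orientations are given as [roll, pitch, yaw] about the fixed x, y, z axes, in that order (R = Rz(yaw) Ry(pitch) Rx(roll)).
In Python, from rig import env gives the robot as it stands. The module is installed in compiled form; this text tells all that it offers.
- The arm moves only by the shell command python3 -m handwheel 'ROWS' [FORCE]. ROWS is JSON, a list of rows, each a list of 5 numbers: the shift along the tool's x, y, z in mm, then the turn about the tool's z in degrees, then the opening in per cent of the stroke, from 0 (shut) to 100 (fully open). In form: [[tx, ty, tz, roll, hand], ...]. A call has 1 to 5 rows; each row is the pose to reach, as a shift and turn from the pose commanded when the call began, along the tool's axes at that moment; what a row does not reach only later rows make up. A row lasts 1/12 s, in which the tool goes at most 41.7 mm and 7.16 degrees, less where a joint would pass 70% of its speed; a pose out of reach is approached as far as the arm can. A call with a gripper value outside its range is refused whole. The fingers move at their own pace and stop on an object; FORCE is the grip in N (left out, the last holds). Time passes only in rows, so rows that repeat a pose let the fingers close. It gives the time, the measured TCP pose, the force and the opening at its end, in the units of the state.
- env.read_state(): the state, without advancing time (a new reading comes with each control period).
- env.read_camera(name): name is "scene" or "top" or "wrist"; returns a dict with "img" (384x512x3 uint8, red, green, blue), "mtx" (3x3 intrinsics, pixels), "pose" (4x4, takes a point from camera to world coordinates). Camera axes: x right, y down, z forward; pixel columns grow to the right and rows downward; lengths in m; the calibration is good to about 2 mm. The wrist camera is an equidistant fisheye: a pixel r from the principal point sees the ray r / f radians off the axis. A picture is of the moment at which its call begins. There is no depth.
- env.hand_in(): hands the job in, once; it reports no verdict.
The state is a dict: "time_s": time; "qpos": joint angles; "joint_velocities": joint speeds; "joint_torque": joint torques, N m; "position": TCP position; "tool_rot": TCP orientation; "wrist_force": force on the tool from outside, world axes, zero at the start; "wrist_torque": the same for the moment, N m; "width": finger opening in m.
Only numpy, scipy, OpenCV 4.12 (cv2) and the standard library are available. Lean on these libraries where they do the work, as an engineer would, in place of code of your own. Each camera call takes 0.05 s, during which the arm holds its last target.

## Task

Top up the service tray from the spares standing loose on the bench: stand the blue oil filter, the capacitor, the white-fronted contactor and the carton upright in the free half of the yellow inset that already holds one of the same kind. Set each one down gently on the inset's floor, do not drop it. The white filter and the overload relay with the red button have no twin in the tray: leave them standing where they are.

Things in the scene. Friction and masses are not known exactly. Their poses are not given: they have to be found in the camera images.
- filter: Loose oil filter with a BLUE painted can: upright round can 56 mm in diameter, 72 high (straight sides from 4 to 58 mm, then a dome with a steel hexagon on top), about 0.26 kg. Origin: centre of its underside, z up.
- capacitor: Loose motor capacitor: upright silver can 44 mm in diameter, 60 high, with a white band, a black top and four small brass terminals (72 high in all), about 0.13 kg. Origin: centre of its underside, z up.
- contactor: Loose contactor: black plastic block 57 (its x) x 45 (its y) x 40 high, with a raised WHITE front block on top 33 (x) x 45 (y), to 57 mm high; the two 45-mm-apart sides are flat over the full height. Steel screws on the low ends. About 0.21 kg. Origin: centre of its underside, z up.
- carton: Loose brown cardboard spares carton with brown tape and a white label: 64 (its x) x 50 (its y) x 60 high, rigid, about 0.30 kg. Origin: centre of its underside, z up.
- white_filter: Look-alike that stays: oil filter of the same shape and size as the blue one (56 mm in diameter, 72 high) but with a WHITE can; no inset holds its kind. Loose. Origin: centre of its underside.
- relay: Look-alike that stays: overload relay, same black housing and size as the contactor (57 x 45 x 57 high) but with a BLACK front carrying a yellow dial and a red button; no inset holds its kind. Loose. Origin: centre of its underside.
- filter_inset: Yellow inset box holding a fixed blue oil filter; 166 (its x) x 90 (y) x 32 high, walls and floor 3 mm. Fixed, four side by side along y at 92 mm in any order, in a grey tray (rim 30 high, 7 mm outside). Origin: centre of underside, 4 mm above bench; +x away from robot. Twin (same size as the loose one) at x +46, y 0; free floor from x -80 to the twin, its middle x -34, y 0, z +3 mm.
- capacitor_inset: Yellow inset box holding a fixed silver motor capacitor; 166 (its x) x 90 (y) x 32 high, walls and floor 3 mm. Fixed, four side by side along y at 92 mm in any order, in a grey tray (rim 30 high, 7 mm outside). Origin: centre of underside, 4 mm above bench; +x away from robot. Twin (same size as the loose one) at x +46, y 0; free floor from x -80 to the twin, its middle x -34, y 0, z +3 mm.
- contactor_inset: Yellow inset box holding a fixed black contactor with a white front; 166 (its x) x 90 (y) x 32 high, walls and floor 3 mm. Fixed, four side by side along y at 92 mm in any order, in a grey tray (rim 30 high, 7 mm outside). Origin: centre of underside, 4 mm above bench; +x away from robot. Twin (same size as the loose one) at x +46, y 0; free floor from x -80 to the twin, its middle x -34, y 0, z +3 mm.
- carton_inset: Yellow inset box holding a fixed brown carton; 166 (its x) x 90 (y) x 32 high, walls and floor 3 mm. Fixed, four side by side along y at 92 mm in any order, in a grey tray (rim 30 high, 7 mm outside). Origin: centre of underside, 4 mm above bench; +x away from robot. Twin (same size as the loose one) at x +46, y 0; free floor from x -80 to the twin, its middle x -34, y 0, z +3 mm.
There are look-alikes about, which are no part of the job. Several things have the shape of the carton; the one meant has the colours described above. Of the things that look like the filter, the smaller one is meant.

How it is judged:
By the outcome, as a careful person would: the job done as asked, in the order asked, and still so for the second after the job is handed in, with the robot touching nothing.
It also fails if it takes over 99 s, if anything falls off the work surface, if the arm or the gripper's body presses on something with over 40 N, if the wrist force passes 120 N, or if a joint passes its speed limit or range.

## Working session

There is one attempt and no reset: what is moved stays moved. The work goes in short steps, Python scripts to look and compute and a shell command to move; the robot and the scene stay as the last step left them, time stands still between calls to the robot, and variables do not carry over. Pictures are saved under pics/ and viewed, and the job is handed in when it is done.

```bash
mkdir -p pics
python3 - <<'E'
from rig import env
import cv2,numpy as np
s=env.read_state();print({k:np.round(v,3).tolist() for k,v in s.items()},env.tip_reach)
for n in("scene","top","wrist"):
    c=env.read_camera(n);cv2.imwrite(f"pics/{n}0.png",c["img"][:,:,::-1]);print(n,np.round(c["mtx"],1).tolist(),np.round(c["pose"],3).tolist())
    np.savez(f"{n}0.npz",**c)
E
```

```text
{'time_s': 0.0, 'qpos': [-1.193, 0.116, 1.442, 0.0, 1.584, -0.038], 'joint_velocities': [0.0, 0.001, 0.001, 0.0, 0.0, -0.001], 'joint_torque': [-0.003, -72.127, -62.26, 0.078, 0.024, -0.0], 'position': [0.273, -0.617, 0.237], 'tool_rot': [-3.14, -0.0, 0.416], 'wrist_force': [0.08, -0.324, -0.494], 'wrist_torque': [-0.095, 0.031, 0.013], 'width': 0.093} 0.019
scene [[481.7, 0.0, 253.1], [0.0, 481.7, 194.3], [0.0, 0.0, 1.0]] [[0.383, 0.803, -0.457, 1.131], [0.924, -0.33, 0.195, -0.268], [0.005, -0.497, -0.868, 1.231], [0.0, 0.0, 0.0, 1.0]]
top [[356.2, 0.0, 261.1], [0.0, 356.2, 196.0], [0.0, 0.0, 1.0]] [[0.015, -0.993, 0.114, 0.381], [-1.0, -0.018, -0.023, 0.009], [0.024, -0.114, -0.993, 0.956], [0.0, 0.0, 0.0, 1.0]]
wrist [[297.3, 0.0, 251.2], [0.0, 297.3, 190.6], [0.0, 0.0, 1.0]] [[0.404, -0.883, -0.238, 0.338], [-0.915, -0.39, -0.103, -0.588], [-0.002, 0.259, -0.966, 0.384], [0.0, 0.0, 0.0, 1.0]]
```

View pics/scene0.png

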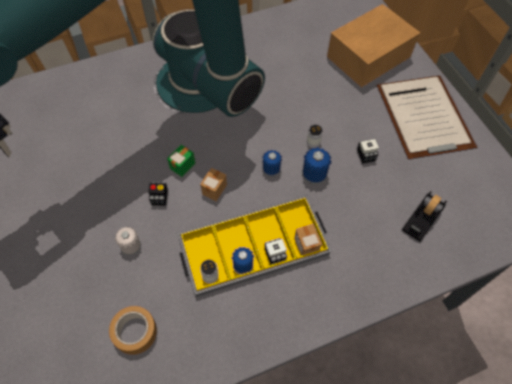

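View pics/top0.png

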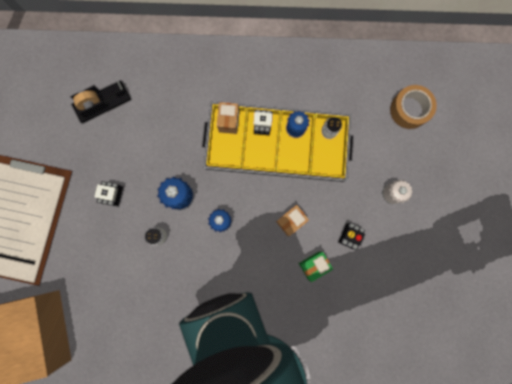

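View pics/wrist0.png

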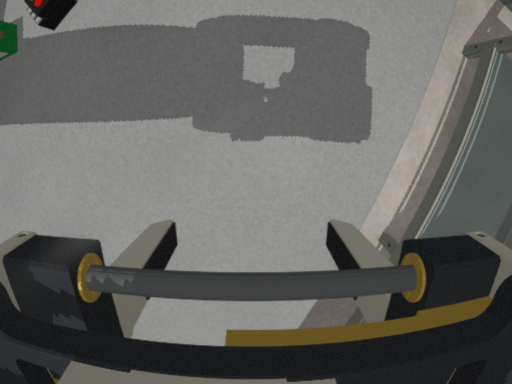

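The candidates, by top-view pixel:
- **Filter:** small blue can at (220,220), large blue can at (175,193), white can at (400,190). I choose the small blue one.
- **Carton:** brown (293,218), green (316,265), big box (30,340). I choose (293,218).
- **Contactor:** white-fronted (108,193), relay with red button (351,235). I choose (108,193).
- **Capacitor:** only (153,236).

Next I check these in close crops.

Run:
```python
import cv2,numpy as np
t=np.load("top0.npz")["img"][:,:,::-1];s=np.load("scene0.npz")["img"][:,:,::-1]
cv2.imwrite("pics/c1.png",cv2.resize(t[160:290,85:375],None,fx=2.7,fy=2.7,interpolation=cv2.INTER_CUBIC))
cv2.imwrite("pics/c2.png",cv2.resize(t[90:195,195:365],None,fx=4.5,fy=4.5,interpolation=cv2.INTER_CUBIC))
```

```text
(no output)
```

View pics/c1.png

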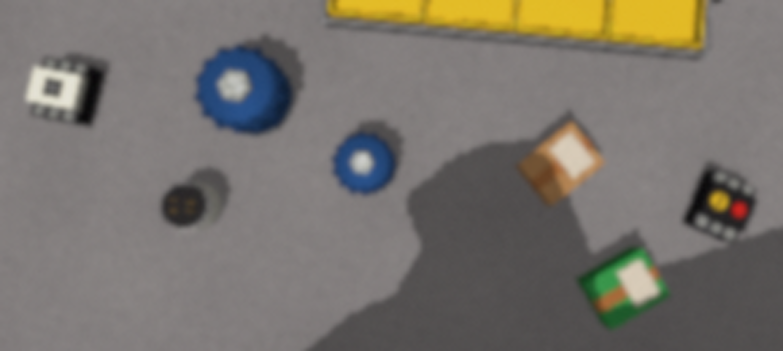

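View pics/c2.png

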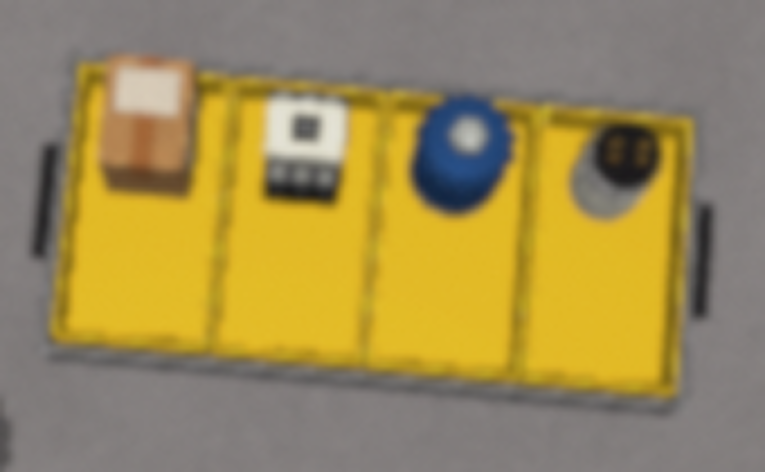

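The crops confirm the choices. Tray order from +y to -y is carton, contactor, filter, capacitor. Next I measure positions.

```bash
cat > h.py <<'E'
import cv2,numpy as np
def load(n):
    c=np.load(n);return c["img"],c["mtx"],c["pose"]
def ray(px,K,P,fish=False):
    px=np.atleast_2d(np.asarray(px,float))
    u=(px-[K[0,2],K[1,2]])/K[0,0]
    if fish:
        th=np.linalg.norm(u,axis=1,keepdims=True);d=np.hstack([u/np.maximum(th,1e-9)*np.sin(th),np.cos(th)])
    else: d=np.hstack([u,np.ones((len(u),1))])
    return P[:3,3],d@P[:3,:3].T
def plane(px,z,K,P,fish=False):
    o,d=ray(px,K,P,fish);return (o+d*((z-o[2])/d[:,2:]))[:,:2]
def tri(pa,A,pb,B):
    o1,d1=ray(pa,*A);o2,d2=ray(pb,*B);d1=d1[0]/np.linalg.norm(d1);d2=d2[0]/np.linalg.norm(d2)
    M=np.stack([d1,-d2],1);s=np.linalg.lstsq(M,o2-o1,rcond=None)[0]
    a=o1+d1*s[0];b=o2+d2*s[1];return (a+b)/2,np.linalg.norm(a-b)
def blobs(m,amin=15):
    n,l,st,c=cv2.connectedComponentsWithStats(m.astype(np.uint8))
    return [(l==i,c[i],st[i,4],st[i]) for i in range(1,n) if st[i,4]>=amin]
E
python3 - <<'E'
from h import *
for n,(vx) in(("top",0),("scene",0)):
    im,K,P=load(n+"0.npz");hsv=cv2.cvtColor(im,cv2.COLOR_RGB2HSV);H,S,V=[hsv[...,i].astype(int) for i in range(3)]
    print("==",n)
    ye=(H>18)&(H<34)&(S>170)&(V>90)
    ye=cv2.morphologyEx(ye.astype(np.uint8),cv2.MORPH_CLOSE,np.ones((5,5)))
    b=max(blobs(ye,500),key=lambda b:b[2]);pts=np.argwhere(b[0])[:,::-1]
    w=plane(pts,.036,K,P).astype(np.float32)*1000
    r=cv2.minAreaRect(cv2.convexHull(w));print("tray",r)
    for nm,m,z in(("blue",(H>100)&(H<125)&(S>120)&(V>50),.05),("white",(S<70)&(V>150),.057),("brown",(H>5)&(H<20)&(S>90)&(V>60),.06),("black",(V<45),.06)):
        for bb in blobs(m):
            if bb[2]>3000: continue
            w=plane(np.argwhere(bb[0])[:,::-1],z,K,P).astype(np.float32)*1000
            r=cv2.minAreaRect(w);print(nm,np.round(bb[1],1),bb[2],"rect",np.round(r[0]),np.round(r[1]),round(r[2],1))
E
```

```text
== top
tray ((635.1008911132812, -53.92567443847656), (361.78662109375, 165.05203247070312), 85.89004516601562)
blue [296.6 124.3] 279 rect [ 679. -102.] [47. 63.] 64.3
blue [175.7 193.6] 640 rect [489. 208.] [86. 74.] 72.5
blue [219.9 220.1] 266 rect [422.  93.] [52. 52.] 46.2
white [432.3   1. ] 19 rect [1032. -474.] [ 8. 25.] 24.2
white [245.5  25.9] 252 rect [940.  36.] [40. 65.] 1.8
white [186.2  26.9] 26 rect [935. 195.] [23.  8.] 2.2
white [202.6  28.3] 178 rect [933. 152.] [31. 61.] 10.4
white [278.1  28.2] 17 rect [937. -50.] [ 9. 15.] 80.0
white [408.  106.2] 61 rect [ 736. -400.] [77. 41.] 2.1
white [425.2  95.6] 19 rect [ 759. -442.] [45.  8.] 43.8
white [227.4 109.8] 132 rect [708.  80.] [27. 34.] 1.4
white [262.8 118.2] 202 rect [688. -12.] [44. 36.] 86.0
white [298.7 119.7] 26 rect [ 686. -106.] [13. 11.] 44.9
white [401.3 191.1] 360 rect [ 503. -372.] [52. 55.] 1.0
white [103.9 192. ] 237 rect [487. 384.] [48. 34.] 79.6
white [170.9 191.1] 71 rect [493. 218.] [20. 23.] 1.1
white [296.5 217.1] 138 rect [ 432. -101.] [35. 25.] 40.3
white [218.6 220.1] 41 rect [421.  95.
[... 2804 characters left out ...]
7.] 26.9
black [42.  33.9] 2383 rect [-359. -434.] [132. 486.] 34.5
black [174.8  32.8] 265 rect [-193.   -6.] [ 61. 151.] 84.4
black [181.8  20.4] 17 rect [-231.   32.] [22. 27.] 84.4
black [180.6  26.6] 17 rect [-205.   17.] [18. 30.] 35.7
black [188.9  74.6] 1350 rect [ 37. -14.] [389. 130.] 4.6
black [245.5  93.4] 714 rect [162. 116.] [ 72. 162.] 40.3
black [  2.2 127. ] 114 rect [   6. -615.] [21. 94.] 82.1
black [315.5 131.9] 25 rect [384. 254.] [28. 11.] 67.7
black [365.4 156.8] 123 rect [518. 345.] [62. 42.] 27.8
black [159.1 196.7] 183 rect [ 415. -253.] [48. 68.] 72.6
black [420.1 222.4] 629 rect [765. 386.] [ 56. 115.] 28.4
black [465.6 291.6] 532 rect [971. 400.] [ 31. 175.] 11.7
```

Run:
```python
from h import *
A=load("top0.npz");B=load("scene0.npz")
def sub(V,m,lo=None): pass
def cen(im,box,f):
    x0,x1,y0,y1=box;c=im[y0:y1,x0:x1];hsv=cv2.cvtColor(c,cv2.COLOR_RGB2HSV).astype(int)
    m=f(hsv[...,0],hsv[...,1],hsv[...,2]);b=max(blobs(m,3),key=lambda b:b[2]);print(b[2],b[1]+[x0,y0]);return b[1]+[x0,y0],np.argwhere(b[0])[:,::-1]+[x0,y0]
wh=lambda H,S,V:(S<90)&(V>120)
bl=lambda H,S,V:(H>100)&(H<125)&(S>110)
bk=lambda H,S,V:(V<70)
for nm,a,b,f,z in(("filter hex",(205,235,208,235),(262,282,146,162),wh,.07),("big hex",(160,185,180,202),(305,330,145,165),wh,.1),("cap top",(143,165,226,248),(308,324,122,138),bk,.06)):
    pa,qa=cen(A[0],a,f);pb,qb=cen(B[0],b,f)
    X,e=tri(pa,A[1:],pb,B[1:]);print(nm,np.round(X*1000),round(e*1000,1),"planes",np.round(plane(pa,z,*A[1:])*1000),np.round(plane(pb,z,*B[1:])*1000))
# label & brown carton planes at .06
for im,bx in((A,(275,312,198,238)),(B,(198,230,168,202))):
    p,q=cen(im[0],bx,lambda H,S,V:(S<70)&(V>140));w=plane(q,.06,*im[1:]).astype(np.float32)*1000;print(cv2.minAreaRect(w),w.mean(0))
for n,i,bx in(("t",A,(143,165,222,252)),("s",B,(300,335,118,152))):
    cv2.imwrite(f"pics/cap{n}.png",cv2.resize(i[0][bx[2]:bx[3],bx[0]:bx[1],::-1],None,fx=12,fy=12,interpolation=cv2.INTER_NEAREST))
```

```text
231 [215.72294372 225.36796537]
79 [271.73417722 147.6835443 ]
filter hex [407.  98.  89.] 0.6 planes [[407. 100.]] [[395. 104.]]
125 [171.056 191.24 ]
61 [317.81967213 154.59016393]
big hex [486. 206. 101.] 1.3 planes [[487. 207.]] [[485. 206.]]
175 [152.90285714 235.46857143]
90 [315.07777778 129.97777778]
cap top [380. 254.  63.] 1.4 planes [[380. 256.]] [[378. 255.]]
138 [296.49275362 217.10144928]
((431.8861083984375, -101.05034637451172), (34.9970703125, 25.022125244140625), 40.341426849365234) [ 431.7014  -101.15988]
83 [210.78313253 181.84337349]
((431.0931701660156, -100.90030670166016), (33.490577697753906, 22.565988540649414), 38.02189254760742) [ 431.11484  -100.760475]
```

```bash
cat > go.py <<'E'
import sys,numpy as np
from scipy.spatial.transform import Rotation as R
from rig import env
s=env.read_state();p=np.array(s["position"])*1000;rt=R.from_euler("xyz",s["tool_rot"]).as_matrix()
x,y,z,yaw=map(float,sys.argv[1:5])
yt=np.degrees(np.arctan2(rt[1,0],rt[0,0]))
print("t",round(s["time_s"],2),"pos",p.round(1),"yaw",yt.round(2),"w",round(s["width"]*1000,1),"F",np.round(s["wrist_force"],1),"q",np.round(s["qpos"],2))
print("tool shift",(rt.T@(np.array([x,y,z])-p)).round(1),"roll",round(yt-yaw,2))
E
python3 -m handwheel '[[23,-32,0,0,100],[46,-64,0,0,100],[69,-96,0,0,100],[92,-128,0,0,100],[115,-160,0,0,100]]' 20
python3 -m handwheel '[[23,-32,0,0,100],[46,-64,0,0,100],[69,-96,0,0,100],[92,-128,0,0,100],[115,-160,0,0,100]]'
python3 go.py 420.5 93.5 200 23.8
```

```text
time_s: 0.57
position: [0.3131, -0.4229, 0.2372]
tool_rot: [-3.141, 0.0, 0.415]
wrist_force: [1.2, -0.4, -0.1]
width: 0.0927
time_s: 0.98
position: [0.3535, -0.2301, 0.2375]
tool_rot: [3.141, -0.0, 0.415]
wrist_force: [0.3, -0.0, 1.3]
width: 0.0929
t 0.98 pos [ 353.5 -230.1  237.5] yaw 23.79 w 92.9 F [ 0.3 -0.   1.3] q [-0.64 -0.46  1.95  0.    1.66  0.52]
tool shift [ 191.8 -269.1   37.5] roll -0.01
```

```bash
python3 -m handwheel '[[23,-32,0,0,100],[46,-64,0,0,100],[69,-96,0,0,100],[92,-128,0,0,100],[115,-160,0,0,100]]'
python3 -m handwheel '[[23,-32,0,0,100],[46,-64,0,0,100],[69,-96,0,0,100],[77,-109,20,0,100],[77,-109,38,0,100]]'
python3 go.py 420.5 93.5 200 23.8
python3 - <<'E'
from rig import env
import cv2,numpy as np
c=env.read_camera("wrist");cv2.imwrite("pics/w1.png",c["img"][:,:,::-1]);np.savez("w1.npz",**c)
E
```

```text
time_s: 1.4
position: [0.3941, -0.0371, 0.2378]
tool_rot: [3.141, -0.001, 0.416]
wrist_force: [0.6, -0.4, -0.0]
width: 0.0929
time_s: 1.82
position: [0.421, 0.0948, 0.1993]
tool_rot: [-3.141, -0.001, 0.42]
wrist_force: [0.8, -0.4, -0.3]
width: 0.0929
t 1.82 pos [421.   94.8 199.3] yaw 24.04 w 92.9 F [ 0.8 -0.4 -0.3] q [ 0.16 -0.43  1.99  0.    1.58  1.31]
tool shift [-1.   1.  -0.7] roll 0.24
```

View pics/w1.png

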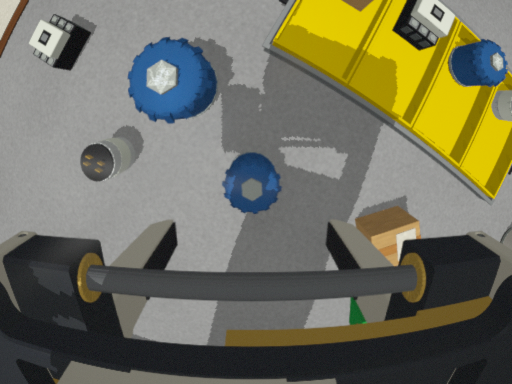

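The small blue filter sits at (251,185), between the fingers in image x, with its hex at (251,189). I work out its offset by casting the ray.

```bash
python3 - <<'E'
from h import *
im,K,P=load("w1.npz");hsv=cv2.cvtColor(im,cv2.COLOR_RGB2HSV).astype(int);H,S,V=[hsv[...,i] for i in range(3)]
print(np.round(plane([[251,189],[99,160],[162,77],[437,12]],.071,K,P,True)*1000))
m=(H>100)&(H<125)&(S>110)
for b in blobs(m,300):
    q=np.argwhere(b[0])[:,::-1];w=plane(q,.05,K,P,True)*1000;print(b[1].round(1),b[2],cv2.minEnclosingCircle(w.astype(np.float32)))
# capacitor top, contactor white
print("cap",np.round(plane([[99,162]],.060,K,P,True)*1000))
E
python3 go.py 420.5 93.5 50 23.8
```

```text
[[420.  95.]
 [385. 250.]
 [485. 216.]
 [680.  -6.]]
[173.2  80.9] 4751 ((484.4408874511719, 212.85902404785156), 47.716102600097656)
[477.4  63.9] 1826 ((674.93896484375, -100.51860046386719), 52.86209487915039)
[251.7 181.9] 2154 ((420.02337646484375, 95.11711120605469), 31.987619400024414)
cap [[379. 254.]]
t 1.87 pos [419.7  93.3 195.2] yaw 24.01 w 93.0 F [-0.2  1.2 -4.8] q [ 0.16 -0.43  1.99  0.    1.58  1.31]
tool shift [  1.4   0.3 145.2] roll 0.21
```

```bash
python3 -m handwheel '[[0,0,40,0,100],[0,0,80,0,100],[0,0,110,0,100],[0,0,132,0,100],[0,0,145,0,100]]'
python3 -m handwheel '[[0,0,0,0,100],[0,0,0,0,45],[0,0,0,0,45],[0,0,0,0,45],[0,0,0,0,45]]' 25
python3 go.py 420.5 93.5 50 23.8
```

```text
time_s: 2.28
position: [0.4197, 0.0911, 0.0522]
tool_rot: [-3.141, 0.003, 0.415]
wrist_force: [0.5, 0.7, 0.1]
width: 0.0929
time_s: 2.7
position: [0.4213, 0.0918, 0.0558]
tool_rot: [3.141, -0.002, 0.416]
wrist_force: [0.5, -1.0, -0.6]
width: 0.0712
t 2.7 pos [421.3  91.8  55.8] yaw 23.82 w 71.2 F [ 0.5 -1.  -0.6] q [ 0.16 -0.33  2.16 -0.    1.32  1.31]
tool shift [-0.1 -1.9  5.8] roll 0.02
```

```bash
python3 -m handwheel '[[0,-2,5,0,72],[0,-2,5,0,55],[0,-2,5,0,45],[0,-2,5,0,45],[0,-2,5,0,45]]' 25
python3 -m handwheel '[[0,0,0,0,45],[0,0,0,0,45]]'
python3 go.py 420.5 93.5 50 23.8
```

```text
time_s: 3.12
position: [0.4199, 0.0937, 0.0496]
tool_rot: [-3.141, 0.0, 0.416]
wrist_force: [0.3, 0.1, -1.7]
width: 0.0552
time_s: 3.28
position: [0.4199, 0.0936, 0.0496]
tool_rot: [-3.142, 0.0, 0.416]
wrist_force: [-0.4, 0.9, -0.2]
width: 0.0549
t 3.28 pos [419.9  93.6  49.6] yaw 23.82 w 54.9 F [-0.4  0.9 -0.2] q [ 0.16 -0.33  2.16  0.    1.31  1.32]
tool shift [ 0.5  0.3 -0.4] roll 0.02
```

```bash
python3 -m handwheel '[[0,0,-8,0,40],[0,0,-25,0,40],[0,0,-55,0,40],[0,0,-90,0,40],[0,0,-115,0,40]]'
python3 go.py 599.3 -98 160 -4.1
```

```text
time_s: 3.7
position: [0.4201, 0.0936, 0.1679]
tool_rot: [3.141, -0.002, 0.416]
wrist_force: [0.8, 0.9, -2.1]
width: 0.0548
t 3.7 pos [420.1  93.6 167.9] yaw 23.82 w 54.8 F [ 0.8  0.9 -2.1] q [ 0.16 -0.42  2.03 -0.    1.53  1.31]
tool shift [ 86.6 247.6   8.1] roll 27.92
```

```bash
python3 -m handwheel '[[8,24,0,4,40],[20,58,0,10,40],[33,95,0,16,40],[46,132,0,22,40],[58,168,0,27,40]]'
python3 -m handwheel '[[0,0,0,0,40]]'
python3 go.py 599.3 -98 160 -4.1
```

```text
time_s: 4.12
position: [0.542, -0.0384, 0.1652]
tool_rot: [3.142, -0.001, -0.061]
wrist_force: [0.6, 0.9, -2.8]
width: 0.0549
time_s: 4.2
position: [0.5436, -0.0407, 0.1644]
tool_rot: [3.14, 0.0, -0.064]
wrist_force: [1.1, -0.2, -2.7]
width: 0.0549
t 4.2 pos [543.6 -40.7 164.4] yaw -3.68 w 54.9 F [ 1.1 -0.2 -2.7] q [-0.12 -0.14  1.81 -0.    1.47  1.51]
tool shift [59.2 53.6  4.5] roll 0.42
```

```bash
python3 -m handwheel '[[20,18,0,0.4,40],[42,38,0,0.4,40],[54,49,0,0.4,40],[59,53.5,0,0.4,40],[59,53.5,10,0.4,40]]'
python3 -m handwheel '[[0,0,0,0,40]]'
python3 go.py 599.3 -98 57 -4.1
python3 - <<'E'
from rig import env
import cv2,numpy as np
for n in("scene","top","wrist"):
    c=env.read_camera(n);np.savez(n+"2.npz",**c)
    cv2.imwrite(f"pics/{n}2.png",c["img"][:,:,::-1])
E
```

```text
time_s: 4.62
position: [0.5979, -0.0942, 0.1561]
tool_rot: [3.141, -0.002, -0.063]
wrist_force: [0.4, 0.2, -1.4]
width: 0.055
time_s: 4.7
position: [0.5959, -0.0929, 0.1526]
tool_rot: [-3.141, 0.002, -0.063]
wrist_force: [1.4, 0.6, -2.8]
width: 0.055
t 4.7 pos [595.9 -92.9 152.6] yaw -3.58 w 55.0 F [ 1.4  0.6 -2.8] q [-0.2  -0.    1.7   0.    1.44  1.44]
tool shift [ 4.   4.9 95.6] roll 0.52
```

View pics/wrist2.png

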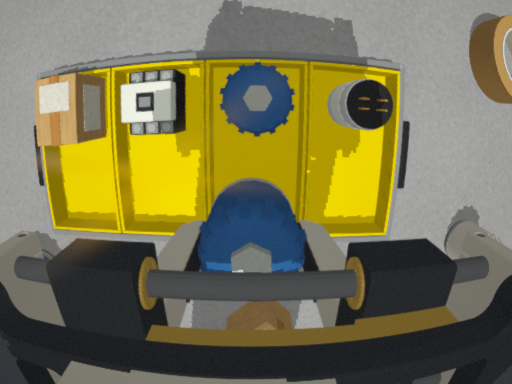

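View pics/scene2.png

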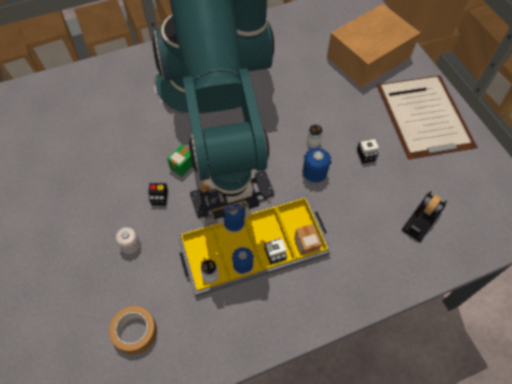

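The filter is held above the filter inset. The twin's hex is at (258,97) in the wrist view, so I check the tray position against it.

```bash
python3 - <<'E'
from h import *
im,K,P=load("wrist2.npz")
print("twin hex",np.round(plane([[258,97]],.078,K,P,True)*1000,1),"expect 679.1 -103.7")
hsv=cv2.cvtColor(im,cv2.COLOR_RGB2HSV).astype(int);H,S,V=[hsv[...,i] for i in range(3)]
m=(S<70)&(V>150);m[:,:100]=0;m[150:]=0;m[:,190:]=0
b=max(blobs(m),key=lambda b:b[2]);w=plane(np.argwhere(b[0])[:,::-1],.064,K,P,True).astype(np.float32)*1000;print(cv2.minAreaRect(w),"expect 685.7 -11.9")
# wall lines: intersections at the near rim corners
print("near rim left/right corner",np.round(plane([[53,233],[388,236],[38,76],[400,66]],.036,K,P,True)*1000))
E
python3 go.py 599.3 -98 57 -4.1
```

```text
twin hex [[ 678.2 -102.5]] expect 679.1 -103.7
((752.994873046875, -10.815265655517578), (84.00579833984375, 56.97325134277344), 85.6941909790039) expect 685.7 -11.9
near rim left/right corner [[ 559.  139.]
 [ 538. -232.]
 [ 735.  125.]
 [ 710. -241.]]
t 4.85 pos [596.2 -92.5 154.6] yaw -3.54 w 54.9 F [ 0.6  0.2 -2. ] q [-0.2  -0.    1.7   0.    1.44  1.44]
tool shift [ 3.5  5.3 97.6] roll 0.56
```

```bash
python3 -m handwheel '[[2,3,5,0.5,40],[3,5,20,0.5,40],[3,5,45,0.5,40],[3,5,70,0.5,40],[3,5,85,0.5,40]]'
python3 -m handwheel '[[0,0,0,0,40],[0,0,0,0,40]]'
python3 go.py 599.3 -98 57 -4.1
```

```text
time_s: 5.27
position: [0.5982, -0.0983, 0.0659]
tool_rot: [-3.141, 0.003, -0.071]
wrist_force: [0.0, -0.1, -3.5]
width: 0.0547
time_s: 5.43
position: [0.599, -0.0984, 0.0686]
tool_rot: [-3.141, 0.002, -0.071]
wrist_force: [0.0, 0.2, -2.4]
width: 0.0548
t 5.43 pos [599.  -98.4  68.6] yaw -4.08 w 54.8 F [ 0.   0.2 -2.4] q [-0.2   0.07  1.77 -0.    1.3   1.44]
tool shift [ 0.3 -0.4 11.6] roll 0.02
```

```bash
python3 -m handwheel '[[0,0,3,0,40],[0,0,5,0,40],[0,0,7,0,40],[0,0,9,0,40],[0,0,9,0,40]]'
python3 -m handwheel '[[0,0,1,0,40],[0,0,2,0,40],[0,0,2,0,40]]'
python3 go.py 599.3 -98 57 -4.1
```

```text
time_s: 5.85
position: [0.5995, -0.0985, 0.0606]
tool_rot: [3.142, -0.0, -0.071]
wrist_force: [-0.0, -0.1, -3.7]
width: 0.055
time_s: 6.1
position: [0.5995, -0.0985, 0.0585]
tool_rot: [-3.142, 0.0, -0.071]
wrist_force: [-0.2, -0.2, -3.4]
width: 0.0547
t 6.1 pos [599.5 -98.5  58.5] yaw -4.07 w 54.7 F [-0.2 -0.2 -3.4] q [-0.2   0.08  1.78 -0.    1.28  1.44]
tool shift [-0.2 -0.5  1.5] roll 0.03
```

```bash
python3 -m handwheel '[[0,0,0.7,0,40],[0,0,1.4,0,40],[0,0,1.4,0,40]]'
python3 -m handwheel '[[0,0,0.5,0,40],[0,0,0.5,0,40]]'
```

```text
time_s: 6.35
position: [0.5995, -0.0985, 0.0571]
tool_rot: [-3.142, 0.0, -0.071]
wrist_force: [0.3, -0.4, -2.7]
width: 0.0549
time_s: 6.52
position: [0.5995, -0.0985, 0.0567]
tool_rot: [-3.142, 0.0, -0.071]
wrist_force: [-0.4, -0.0, -3.2]
width: 0.055
```

```bash
python3 -m handwheel '[[0,0,0.5,0,40],[0,0,1,0,40],[0,0,1,0,40]]'
python3 -m handwheel '[[0,0,0.5,0,40],[0,0,0.5,0,40]]'
```

```text
time_s: 6.77
position: [0.5997, -0.0985, 0.0565]
tool_rot: [3.142, -0.0, -0.071]
wrist_force: [-4.8, 0.9, 5.5]
width: 0.0547
time_s: 6.93
position: [0.5997, -0.0985, 0.0566]
tool_rot: [3.142, -0.001, -0.071]
wrist_force: [-6.2, 1.8, 10.4]
width: 0.0551
```

```bash
python3 -m handwheel '[[0,0,-0.8,0,45],[0,0,-0.8,0,80],[0,0,-0.8,0,80],[0,0,-0.8,0,80]]'
python3 -m handwheel '[[0,0,-10,0,80],[0,0,-35,0,80],[0,0,-70,0,80],[0,0,-105,0,100],[0,0,-120,0,100]]'
python3 go.py 379 254.5 180 -4.1
python3 - <<'E'
from rig import env
import cv2,numpy as np
c=env.read_camera("wrist");cv2.imwrite("pics/w3.png",c["img"][:,:,::-1]);np.savez("w3.npz",**c)
E
```

```text
time_s: 7.27
position: [0.5996, -0.0985, 0.0561]
tool_rot: [3.142, -0.0, -0.071]
wrist_force: [0.4, -0.4, 0.0]
width: 0.0702
time_s: 7.68
position: [0.6005, -0.0987, 0.1819]
tool_rot: [3.141, -0.005, -0.071]
wrist_force: [0.5, -0.1, 1.3]
width: 0.0832
t 7.68 pos [600.5 -98.7 181.9] yaw -4.08 w 83.2 F [ 0.5 -0.1  1.3] q [-0.2  -0.01  1.66  0.    1.48  1.44]
tool shift [-2.461e+02 -3.366e+02  3.000e-01] roll 0.02
```

View pics/w3.png

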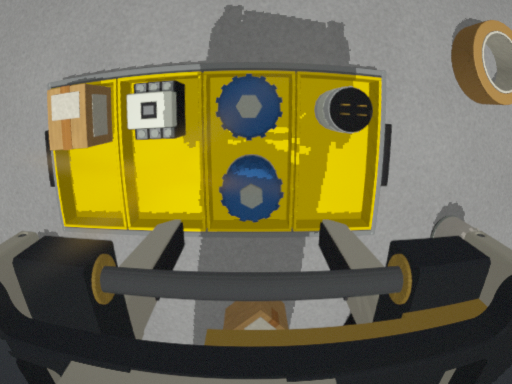

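The filter stands upright in its inset, hex at (251,193) next to the twin at (249,107). On to the capacitor.

```bash
python3 -m handwheel '[[-24,-32,0,0,100],[-48,-65,0,0,100],[-72,-98,0,0,100],[-96,-131,0,0,100],[-120,-164,0,0,100]]'
python3 -m handwheel '[[-24,-32,0,0,100],[-48,-65,0,0,100],[-72,-98,0,0,100],[-96,-131,0,0,100],[-115,-157,0,0,100]]'
python3 -m handwheel '[[0,0,0,0,100],[0,0,0,0,100]]'
python3 go.py 379 254.5 50 -4.1
```

```text
time_s: 8.15
position: [0.4901, 0.0748, 0.1761]
tool_rot: [-3.141, -0.0, -0.072]
wrist_force: [0.1, 0.9, 0.5]
width: 0.0925
time_s: 8.57
position: [0.3861, 0.2401, 0.1764]
tool_rot: [-3.141, -0.0, -0.071]
wrist_force: [1.6, -0.7, -0.1]
width: 0.0929
time_s: 8.73
position: [0.3872, 0.2394, 0.1763]
tool_rot: [-3.141, -0.0, -0.068]
wrist_force: [0.7, -0.1, 0.7]
width: 0.0929
t 8.73 pos [387.2 239.4 176.3] yaw -3.89 w 92.9 F [ 0.7 -0.1  0.7] q [ 0.5  -0.36  1.97 -0.    1.53  2.14]
tool shift [ -9.2 -14.5 126.3] roll 0.21
```

```bash
python3 -m handwheel '[[-9,-14.5,0,0,100],[-9,-14.5,10,0,100],[-9,-14.5,10,0,100]]'
python3 - <<'E'
from rig import env
import cv2,numpy as np
from h import *
c=env.read_camera("wrist");cv2.imwrite("pics/w4.png",c["img"][:,:,::-1]);np.savez("w4.npz",**c)
E
python3 go.py 379 254.5 50 -4.1
```

```text
time_s: 8.98
position: [0.38, 0.2527, 0.1643]
tool_rot: [3.14, 0.001, -0.071]
wrist_force: [0.4, -0.4, 0.0]
width: 0.0924
t 9.03 pos [380.2 252.4 164.8] yaw -4.11 w 92.8 F [ 0.1 -0.6  0.2] q [ 0.53 -0.35  1.99 -0.    1.51  2.17]
tool shift [ -1.1  -2.1 114.8] roll -0.01
```

View pics/w4.png

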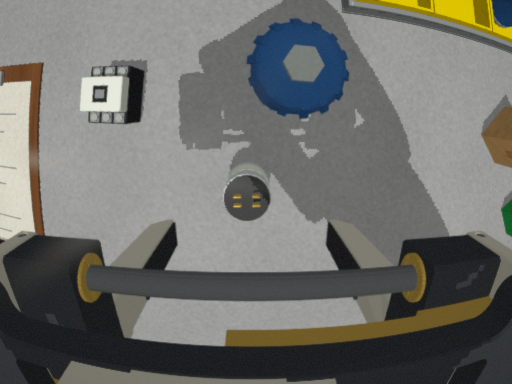

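```bash
python3 - <<'E'
from h import *
im,K,P=load("w4.npz")
print(np.round(plane([[246.5,198]],.060,K,P,True)*1000,1))
g=cv2.cvtColor(im,cv2.COLOR_RGB2HSV).astype(int);S,V=g[...,1],g[...,2]
m=(S<70)&(V>150);m[:,:70]=0;m[:,150:]=0;m[135:]=0
b=max(blobs(m),key=lambda b:b[2]);w=plane(np.argwhere(b[0])[:,::-1],.057,K,P,True).astype(np.float32)*1000;print("contactor",cv2.minAreaRect(w))
E
python3 -m handwheel '[[-1,-2,40,0,100],[-1,-2,75,0,100],[-1,-2,95,0,100],[-1,-2,108,0,80],[-1,-2,114.5,0,70]]'
python3 -m handwheel '[[0,0,0,0,65],[0,0,0,0,60],[0,0,0,0,55]]'
python3 go.py 379 254.5 50 -4.1
```

```text
[[377.1 257. ]]
contactor ((515.0960693359375, 376.4841613769531), (87.72877502441406, 144.2678680419922), 87.03986358642578)
time_s: 9.45
position: [0.3789, 0.2541, 0.0494]
tool_rot: [3.14, 0.002, -0.072]
wrist_force: [0.1, 0.3, 0.1]
width: 0.084
time_s: 9.7
position: [0.3799, 0.2555, 0.0528]
tool_rot: [-3.141, -0.001, -0.072]
wrist_force: [0.5, -0.5, -0.1]
width: 0.0641
t 9.7 pos [379.9 255.5  52.8] yaw -4.1 w 64.1 F [ 0.5 -0.5 -0.1] q [ 0.54 -0.26  2.1  -0.    1.3   2.18]
tool shift [-0.8  1.1  2.8] roll -0.0
```

```bash
python3 -m handwheel '[[-1.5,0,2,0,60],[-1.5,0,2.5,0,45],[-1.5,0,2.5,0,33],[-1.5,0,2.5,0,33],[-1.5,0,2.5,0,33]]' 20
python3 -m handwheel '[[0,0,0,0,33],[0,0,0,0,33]]'
python3 go.py 379 254.5 50 -4.1
```

```text
time_s: 10.12
position: [0.3777, 0.2558, 0.0493]
tool_rot: [-3.141, -0.0, -0.071]
wrist_force: [-0.0, 0.6, 2.6]
width: 0.0437
time_s: 10.28
position: [0.3777, 0.2558, 0.0494]
tool_rot: [-3.141, -0.0, -0.071]
wrist_force: [-1.7, -0.3, 4.1]
width: 0.0437
t 10.28 pos [377.7 255.8  49.4] yaw -4.07 w 43.7 F [-1.7 -0.3  4.1] q [ 0.54 -0.26  2.11  0.    1.29  2.18]
tool shift [ 1.4  1.2 -0.6] roll 0.03
```

```bash
python3 -m handwheel '[[0,0,-8,0,30],[0,0,-25,0,30],[0,0,-60,0,30],[0,0,-95,0,30],[0,0,-120,0,30]]'
python3 -m handwheel '[[0,0,0,0,30]]'
python3 go.py 592.7 -189.7 165 -4.1
```

```text
time_s: 10.7
position: [0.3777, 0.2557, 0.1723]
tool_rot: [-3.141, -0.001, -0.071]
wrist_force: [0.4, 0.0, -0.9]
width: 0.0433
time_s: 10.78
position: [0.379, 0.2564, 0.175]
tool_rot: [-3.138, -0.006, -0.071]
wrist_force: [0.5, -0.2, -0.4]
width: 0.0439
t 10.78 pos [379.  256.4 175. ] yaw -4.08 w 43.9 F [ 0.5 -0.2 -0.4] q [ 0.54 -0.36  1.97 -0.    1.52  2.18]
tool shift [244.9 429.8   9.7] roll 0.02
```

```bash
python3 -m handwheel '[[10,18,0,0,30],[28,49,0,0,30],[48,84,0,0,30],[68,119,0,0,30],[88,154,0,0,30]]'
python3 -m handwheel '[[20,35,0,0,30],[40,70,0,0,30],[60,105,0,0,30],[80,140,0,0,30],[100,175,0,0,30]]'
python3 -m handwheel '[[20,35,0,0,30],[36,63,0,0,30],[46,80,0,0,30],[52,92,4,0,30],[52,92,9,0,30]]'
python3 -m handwheel '[[0,0,0,0,30],[0,0,0,0,30]]'
python3 go.py 592.7 -189.7 57 -4.1
```

```text
time_s: 11.2
position: [0.4545, 0.094, 0.1688]
tool_rot: [3.142, 0.0, -0.07]
wrist_force: [0.8, 0.7, -0.3]
width: 0.0434
time_s: 11.62
position: [0.5419, -0.0881, 0.1686]
tool_rot: [-3.142, 0.001, -0.072]
wrist_force: [0.4, 1.6, -0.7]
width: 0.0431
time_s: 12.03
position: [0.5874, -0.1832, 0.1591]
tool_rot: [3.141, 0.001, -0.073]
wrist_force: [-0.5, -0.2, -2.4]
width: 0.0436
time_s: 12.2
position: [0.5865, -0.1803, 0.1594]
tool_rot: [-3.141, 0.001, -0.071]
wrist_force: [-0.2, 0.1, -1.3]
width: 0.0437
t 12.2 pos [ 586.5 -180.3  159.4] yaw -4.04 w 43.7 F [-0.2  0.1 -1.3] q [-0.34  0.02  1.67  0.    1.45  1.3 ]
tool shift [  6.9   9.  102.4] roll 0.06
```

```bash
python3 -m handwheel '[[4,5,5,0,30],[7,9,20,0,30],[7,9,50,0,30],[7,9,75,0,30],[7,9,91,0,30]]'
python3 -m handwheel '[[0,0,0,0,30],[0,0,0,0,30]]'
python3 go.py 592.7 -189.7 57 -4.1
```

```text
time_s: 12.62
position: [0.5924, -0.1902, 0.0651]
tool_rot: [-3.141, 0.003, -0.071]
wrist_force: [-0.5, -0.4, -1.4]
width: 0.0437
time_s: 12.78
position: [0.5931, -0.1905, 0.068]
tool_rot: [-3.141, 0.002, -0.071]
wrist_force: [0.6, -0.3, -0.2]
width: 0.0438
t 12.78 pos [ 593.1 -190.5   68. ] yaw -4.05 w 43.8 F [ 0.6 -0.3 -0.2] q [-0.35  0.1   1.74 -0.    1.3   1.29]
tool shift [-0.4 -0.8 11. ] roll 0.05
```

Expected contact height is about 56.4.

```bash
python3 -m handwheel '[[0,0,3,0,30],[0,0,5,0,30],[0,0,7,0,30],[0,0,9,0,30],[0,0,9,0,30]]'
python3 -m handwheel '[[0,0,0.8,0,30],[0,0,1.6,0,30],[0,0,2.2,0,30],[0,0,2.2,0,30]]'
python3 -m handwheel '[[0,0,0.5,0,30],[0,0,0.8,0,30],[0,0,0.8,0,30]]'
```

```text
time_s: 13.2
position: [0.5934, -0.1908, 0.06]
tool_rot: [3.142, -0.0, -0.071]
wrist_force: [-0.1, -1.1, -1.4]
width: 0.0435
time_s: 13.53
position: [0.5934, -0.1908, 0.0578]
tool_rot: [-3.142, 0.0, -0.071]
wrist_force: [0.7, 0.7, -1.5]
width: 0.0434
time_s: 13.78
position: [0.5934, -0.1908, 0.057]
tool_rot: [-3.142, 0.0, -0.071]
wrist_force: [0.0, -0.2, -2.4]
width: 0.0438
```

```bash
python3 -m handwheel '[[0,0,0.4,0,30],[0,0,0.8,0,30],[0,0,0.8,0,30]]'
python3 -m handwheel '[[0,0,0.4,0,30],[0,0,0.4,0,30]]'
```

```text
time_s: 14.03
position: [0.5935, -0.1908, 0.0564]
tool_rot: [3.142, -0.0, -0.071]
wrist_force: [-1.1, 0.9, 0.6]
width: 0.0436
time_s: 14.2
position: [0.5935, -0.1908, 0.0564]
tool_rot: [3.142, -0.0, -0.071]
wrist_force: [-1.5, 0.3, 5.5]
width: 0.0438
```

```bash
python3 -m handwheel '[[0,0,-0.5,0,40],[0,0,-0.5,0,68],[0,0,-0.5,0,68],[0,0,-0.5,0,68],[0,0,-0.5,0,68]]'
python3 -m handwheel '[[0,0,-10,0,68],[0,0,-35,0,68],[0,0,-70,0,68],[0,0,-105,0,100],[0,0,-120,0,100]]'
python3 go.py 486.5 383.5 175 -10
python3 - <<'E'
from rig import env
import cv2,numpy as np
c=env.read_camera("wrist");cv2.imwrite("pics/w5.png",c["img"][:,:,::-1]);np.savez("w5.npz",**c)
E
```

```text
time_s: 14.62
position: [0.5934, -0.1908, 0.0563]
tool_rot: [3.142, -0.0, -0.071]
wrist_force: [0.7, -0.2, -0.4]
width: 0.062
time_s: 15.03
position: [0.5944, -0.1911, 0.1823]
tool_rot: [3.14, -0.005, -0.071]
wrist_force: [1.5, -0.1, 1.4]
width: 0.0722
t 15.03 pos [ 594.4 -191.1  182.3] yaw -4.07 w 72.2 F [ 1.5 -0.1  1.4] q [-0.35  0.02  1.63  0.    1.48  1.29]
tool shift [-148.5 -565.5    5.6] roll 5.93
```

View pics/w5.png

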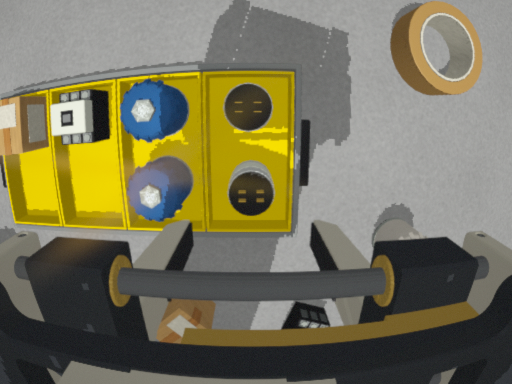

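The capacitor stands in its inset at (251,196), with its twin at (248,106). Next is the contactor.

```bash
python3 -m handwheel '[[-8,-30,0,0,100],[-18,-69,0,0,100],[-28,-108,0,0,100],[-38,-147,0,0,100],[-48,-186,0,0,100]]'
python3 -m handwheel '[[-10,-39,0,1,100],[-20,-78,0,2,100],[-30,-117,0,3,100],[-40,-156,0,4,100],[-50,-195,0,5.9,100]]'
python3 go.py 486.5 383.5 175 -10
```

```text
time_s: 15.5
position: [0.558, -0.0003, 0.1765]
tool_rot: [-3.142, -0.0, -0.072]
wrist_force: [-0.2, 0.1, -0.3]
width: 0.093
time_s: 15.92
position: [0.5219, 0.198, 0.1767]
tool_rot: [-3.141, -0.0, -0.175]
wrist_force: [1.2, -0.7, 0.1]
width: 0.0931
t 15.92 pos [521.9 198.  176.7] yaw -10.01 w 93.1 F [ 1.2 -0.7  0.1] q [ 0.32 -0.12  1.77 -0.    1.48  2.06]
tool shift [ -67.1 -176.5    1.7] roll -0.01
```

```bash
python3 -m handwheel '[[-14,-37,0,0,100],[-28,-74,0,0,100],[-42,-111,0,0,100],[-56,-148,0,0,100],[-63,-168,0,0,100]]'
python3 -m handwheel '[[0,0,0,0,100],[0,0,0,0,100]]'
python3 go.py 486.5 383.5 175 -10
python3 - <<'E'
from rig import env
import cv2,numpy as np
c=env.read_camera("wrist");cv2.imwrite("pics/w6.png",c["img"][:,:,::-1]);np.savez("w6.npz",**c)
E
```

```text
time_s: 16.33
position: [0.4884, 0.376, 0.1764]
tool_rot: [-3.141, 0.0, -0.172]
wrist_force: [0.9, -0.3, -0.0]
width: 0.0929
time_s: 16.5
position: [0.4893, 0.3734, 0.1761]
tool_rot: [3.141, 0.0, -0.172]
wrist_force: [-0.3, -0.2, 0.1]
width: 0.0932
t 16.5 pos [489.3 373.4 176.1] yaw -9.86 w 93.2 F [-0.3 -0.2  0.1] q [ 0.61  0.01  1.65 -0.    1.48  2.35]
tool shift [-4.5 -9.5  1.1] roll 0.14
```

View pics/w6.png

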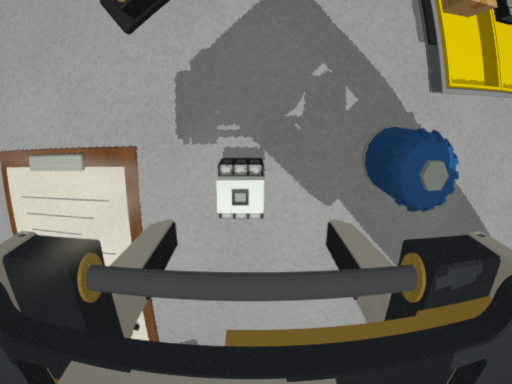

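```bash
python3 - <<'E'
from h import *
im,K,P=load("w6.npz");im=im[165:225,205:280]
g=cv2.cvtColor(im,cv2.COLOR_RGB2HSV).astype(int);S,V=g[...,1],g[...,2]
m=(S<70)&(V>205);b=max(blobs(m),key=lambda b:b[2])
w=plane(np.argwhere(b[0])[:,::-1]+[205,165],.057,K,P,True).astype(np.float32)*1000;print("contactor",cv2.minAreaRect(w),b[3])
E
python3 go.py 486.5 383.5 50 -10
```

```text
contactor ((484.94451904296875, 384.9860534667969), (43.591575622558594, 32.06264114379883), 80.2093734741211) [  11   15   48   34 1238]
t 16.55 pos [489.7 372.5 176.2] yaw -9.93 w 93.2 F [0.  0.6 0.7] q [ 0.61  0.01  1.65 -0.    1.48  2.35]
tool shift [ -5.  -10.4 126.2] roll 0.07
```

```bash
python3 -m handwheel '[[-3,-6,20,0,100],[-6,-11.5,50,0,100],[-6,-11.5,85,0,100],[-6,-11.5,110,0,85],[-6,-11.5,125,0,75]]'
python3 -m handwheel '[[0,0,0,0,70],[0,0,0,0,65],[0,0,0,0,60]]'
python3 go.py 485.5 384.5 49.5 -9.9
```

```text
time_s: 16.97
position: [0.4853, 0.3829, 0.0482]
tool_rot: [3.139, 0.002, -0.175]
wrist_force: [-0.7, 0.2, -0.1]
width: 0.0839
time_s: 17.22
position: [0.4868, 0.3847, 0.0531]
tool_rot: [-3.14, -0.001, -0.175]
wrist_force: [0.8, 0.1, -0.3]
width: 0.064
t 17.22 pos [486.8 384.7  53.1] yaw -10.03 w 64.0 F [ 0.8  0.1 -0.3] q [ 0.63  0.11  1.76 -0.    1.27  2.37]
tool shift [-1.2  0.4  3.6] roll -0.13
```

```bash
python3 -m handwheel '[[-1,0.3,2,0,60],[-1,0.3,3,0,45],[-1,0.3,3,0,33],[-1,0.3,3,0,33],[-1,0.3,3,0,33]]' 25
python3 -m handwheel '[[0,0,0,0,33],[0,0,0,0,33]]'
python3 -m handwheel '[[0,0,-8,0,30],[0,0,-25,0,30],[0,0,-60,0,30],[0,0,-95,0,30],[0,0,-120,0,30]]'
python3 -m handwheel '[[0,0,0,0,30]]'
python3 go.py 605.9 -6.2 170 -4.1
```

```text
time_s: 17.63
position: [0.485, 0.3849, 0.049]
tool_rot: [-3.141, -0.001, -0.174]
wrist_force: [-1.2, -1.9, 4.7]
width: 0.0449
time_s: 17.8
position: [0.4851, 0.3849, 0.049]
tool_rot: [-3.141, -0.0, -0.174]
wrist_force: [-1.6, -2.2, 7.3]
width: 0.045
time_s: 18.22
position: [0.485, 0.385, 0.1718]
tool_rot: [-3.14, -0.001, -0.174]
wrist_force: [0.4, -0.4, -1.5]
width: 0.0449
time_s: 18.3
position: [0.4862, 0.3859, 0.175]
tool_rot: [-3.136, -0.005, -0.174]
wrist_force: [0.7, -0.1, -1.7]
width: 0.0449
t 18.3 pos [486.2 385.9 175. ] yaw -9.97 w 44.9 F [ 0.7 -0.1 -1.7] q [0.63 0.02 1.65 0.   1.47 2.37]
tool shift [185.7 365.5   4. ] roll -5.87
```

```bash
python3 -m handwheel '[[10,20,0,-1,30],[28,55,0,-2,30],[46,91,0,-4,30],[64,127,0,-5.9,30],[82,163,0,-5.9,30]]'
python3 -m handwheel '[[0,0,0,0,30]]'
python3 go.py 605.9 -6.2 170 -4.1
```

```text
time_s: 18.72
position: [0.5372, 0.2084, 0.168]
tool_rot: [3.141, 0.0, -0.068]
wrist_force: [0.3, -0.2, -2.0]
width: 0.045
time_s: 18.8
position: [0.5386, 0.2048, 0.168]
tool_rot: [3.14, -0.0, -0.075]
wrist_force: [-0.1, 0.4, -2.4]
width: 0.0445
t 18.8 pos [538.6 204.8 168. ] yaw -4.28 w 44.5 F [-0.1  0.4 -2.4] q [ 0.32 -0.07  1.75 -0.    1.47  1.97]
tool shift [ 82.9 205.3  -1.6] roll -0.18
```

```bash
python3 -m handwheel '[[12,30,0,0,30],[27,66,0,0,30],[42,104,0,0,30],[57,142,0,0,30],[70,174,0,0,30]]'
python3 -m handwheel '[[7,16,3,0,30],[12,28,8,0,30],[12,28,10,0,30],[12,28,10,0,30]]'
python3 go.py 605.9 -6.2 57 -4.1
```

```text
time_s: 19.22
position: [0.5949, 0.0292, 0.168]
tool_rot: [3.141, 0.0, -0.072]
wrist_force: [-0.5, -0.4, -1.8]
width: 0.0453
time_s: 19.55
position: [0.6044, 0.0029, 0.1571]
tool_rot: [-3.141, 0.002, -0.072]
wrist_force: [0.4, 0.3, -2.0]
width: 0.0446
t 19.55 pos [604.4   2.9 157.1] yaw -4.11 w 44.6 F [ 0.4  0.3 -2. ] q [-0.04 -0.    1.7   0.    1.45  1.61]
tool shift [  2.4   9.  100.1] roll -0.01
```

```bash
python3 -m handwheel '[[1,5,5,0,30],[2,9,20,0,30],[2,9,50,0,30],[2,9,75,0,30],[2,9,90,0,30]]'
python3 -m handwheel '[[0,0,0,0,30],[0,0,0,0,30]]'
python3 go.py 605.9 -6.2 57 -4.1
python3 - <<'E'
from rig import env
import cv2,numpy as np
c=env.read_camera("wrist");cv2.imwrite("pics/w7.png",c["img"][:,:,::-1]);np.savez("w7.npz",**c)
E
```

```text
time_s: 19.97
position: [0.6047, -0.0057, 0.0643]
tool_rot: [3.142, 0.003, -0.07]
wrist_force: [-0.6, 0.5, -2.2]
width: 0.045
time_s: 20.13
position: [0.6056, -0.0059, 0.0674]
tool_rot: [3.142, 0.002, -0.07]
wrist_force: [0.5, 0.2, -1.4]
width: 0.045
t 20.13 pos [605.6  -5.9  67.4] yaw -4.03 w 45.0 F [ 0.5  0.2 -1.4] q [-0.05  0.07  1.78  0.    1.3   1.59]
tool shift [ 0.3  0.3 10.4] roll 0.07
```

View pics/w7.png

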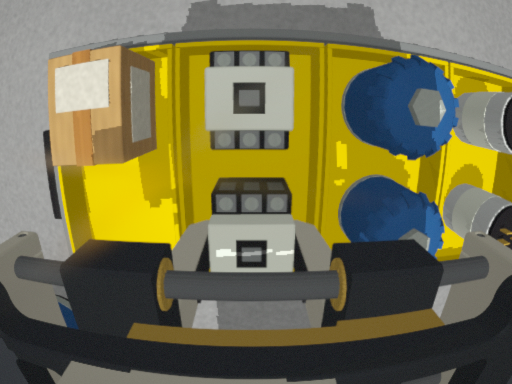

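The contactor is centred in its lane, aligned with its twin at (250,98). I lower it.

```bash
python3 -m handwheel '[[0,0,3,0,30],[0,0,5,0,30],[0,0,7,0,30],[0,0,8,0,30],[0,0,8,0,30]]'
python3 -m handwheel '[[0,0,0.8,0,30],[0,0,1.6,0,30],[0,0,2.2,0,30],[0,0,2.2,0,30]]'
python3 -m handwheel '[[0,0,0.5,0,30],[0,0,0.8,0,30],[0,0,0.8,0,30]]'
```

```text
time_s: 20.6
position: [0.6062, -0.0064, 0.0603]
tool_rot: [3.142, -0.0, -0.071]
wrist_force: [0.9, -0.6, -2.5]
width: 0.0447
time_s: 20.93
position: [0.6061, -0.0064, 0.058]
tool_rot: [3.142, 0.0, -0.071]
wrist_force: [-0.5, -0.3, -1.6]
width: 0.0448
time_s: 21.18
position: [0.6062, -0.0064, 0.0573]
tool_rot: [-3.142, 0.0, -0.071]
wrist_force: [-1.1, 0.4, -1.3]
width: 0.045
```

```bash
python3 -m handwheel '[[0,0,0.4,0,30],[0,0,0.8,0,30],[0,0,0.8,0,30]]'
python3 -m handwheel '[[0,0,0.4,0,30],[0,0,0.6,0,30],[0,0,0.6,0,30]]'
```

```text
time_s: 21.43
position: [0.6062, -0.0064, 0.0565]
tool_rot: [-3.142, 0.0, -0.071]
wrist_force: [-1.0, 0.2, -2.2]
width: 0.045
time_s: 21.68
position: [0.6062, -0.0064, 0.056]
tool_rot: [-3.142, -0.0, -0.071]
wrist_force: [-0.2, -0.4, -2.9]
width: 0.0449
```

```bash
python3 -m handwheel '[[0,0,0.4,0,30],[0,0,0.6,0,30],[0,0,0.6,0,30]]'
```

```text
time_s: 21.93
position: [0.6063, -0.0064, 0.0559]
tool_rot: [-3.142, -0.0, -0.071]
wrist_force: [-3.4, -1.0, 4.6]
width: 0.0448
```

```bash
python3 -m handwheel '[[0,0,-0.5,0,40],[0,0,-0.5,0,66],[0,0,-0.5,0,66],[0,0,-0.5,0,66],[0,0,-0.5,0,66]]'
python3 -m handwheel '[[0,0,-10,0,66],[0,0,-35,0,66],[0,0,-70,0,66],[0,0,-105,0,100],[0,0,-120,0,100]]'
python3 go.py 423 -91 175 -50
python3 - <<'E'
from rig import env
import cv2,numpy as np
for n in("scene","top","wrist"):
    c=env.read_camera(n);np.savez(n+"8.npz",**c)
    cv2.imwrite(f"pics/{n}8.png",c["img"][:,:,::-1])
E
```

```text
time_s: 22.35
position: [0.6062, -0.0064, 0.0558]
tool_rot: [3.142, -0.0, -0.071]
wrist_force: [0.0, 0.1, 0.2]
width: 0.0606
time_s: 22.77
position: [0.6072, -0.0064, 0.1817]
tool_rot: [-3.142, -0.005, -0.071]
wrist_force: [0.6, 0.2, 0.8]
width: 0.0704
t 22.77 pos [607.2  -6.4 181.7] yaw -4.08 w 70.4 F [0.6 0.2 0.8] q [-0.05 -0.01  1.67 -0.    1.48  1.59]
tool shift [-177.8   97.5    5.8] roll 45.92
```

View pics/wrist8.png

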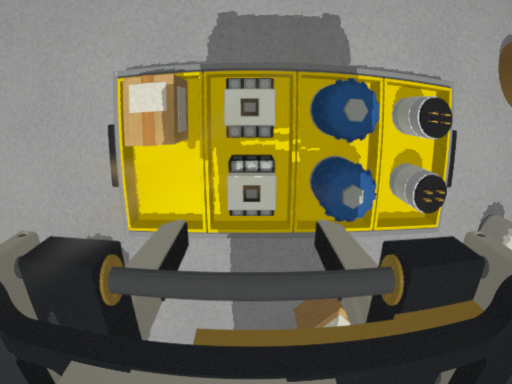

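The contactor is set beside its twin, at (250,192). The last one is the carton.

```bash
python3 -m handwheel '[[-25,14,0,7,100],[-58,32,0,14,100],[-90,49,0,21,100],[-122,67,0,28,100],[-150,82,0,35,100]]'
python3 -m handwheel '[[-10,20,0,5.5,100],[-10,20,0,10.9,100],[-10,20,0,10.9,100],[-10,20,0,10.9,100]]'
python3 go.py 423 -91 49.5 -50
python3 - <<'E'
from rig import env
import cv2,numpy as np
c=env.read_camera("wrist");cv2.imwrite("pics/w9.png",c["img"][:,:,::-1]);np.savez("w9.npz",**c)
E
```

```text
time_s: 23.33
position: [0.4484, -0.0779, 0.174]
tool_rot: [3.14, 0.002, -0.688]
wrist_force: [-0.4, 0.3, 0.6]
width: 0.0933
time_s: 23.67
position: [0.4301, -0.0867, 0.175]
tool_rot: [3.141, 0.001, -0.87]
wrist_force: [-0.2, -0.3, 0.5]
width: 0.0923
t 23.67 pos [430.1 -86.7 175. ] yaw -49.82 w 92.3 F [-0.2 -0.3  0.5] q [-0.26 -0.4   2.    0.    1.54  2.18]
tool shift [ -1.2   8.2 125.5] roll 0.18
```

View pics/w9.png

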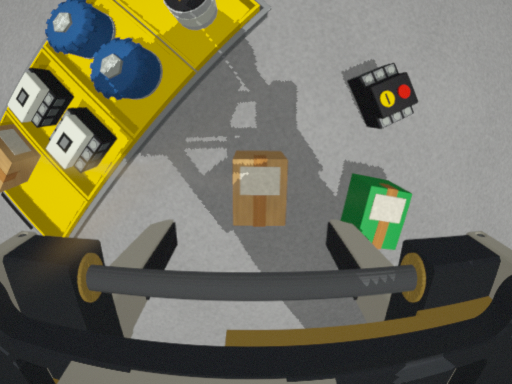

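The brown carton is square to the jaws, its top face spanning about x 233–287 and y 165–226. The green carton is on the right at (377,210), so I check finger clearance there.

```bash
cp h.py h_.py
python3 - <<'E'
from h import *
from scipy.spatial.transform import Rotation as R
im,K,P=load("w9.npz");hsv=cv2.cvtColor(im,cv2.COLOR_RGB2HSV).astype(int);H,S,V=[hsv[...,i] for i in range(3)]
yaw=np.radians(-49.8);ex=np.array([np.cos(yaw),np.sin(yaw)]);ey=np.array([np.sin(yaw),-np.cos(yaw)])
def tl(px,z): w=plane(px,z,K,P,True)*1000-[423,-91];return np.round(np.stack([w@ex,w@ey],1),1)
m=(H>5)&(H<22)&(S>90)&(V>60);m[:145]=0;m[235:]=0;m[:,:220]=0;m[:,300:]=0
b=max(blobs(m),key=lambda b:b[2]);q=np.argwhere(b[0])[:,::-1];print("brown bbox",b[3])
t=tl(q,.06);print("tool-frame extents rel guess @60",t.min(0),t.max(0))
print("near face row corner",tl([[233,226],[287,226],[233,167],[286,167]],.06))
g=(H>45)&(H<80)&(S>90);g[260:]=0;b=max(blobs(g),key=lambda b:b[2]);q=np.argwhere(b[0])[:,::-1]
for z in(0.,.06): t=tl(q,z);print("green",z,t.min(0),t.max(0))
print("label",tl([[260,181]],.06))
# edge angle
c=im[165:228,226:294]
E
python3 go.py 423 -91 49.5 -50
```

```text
brown bbox [ 233  151   55   76 2817]
tool-frame extents rel guess @60 [-32.6 -25. ] [38.5 24.4]
near face row corner [[-32.6 -25. ]
 [-32.8  26.3]
 [ 24.  -24. ]
 [ 24.1  23.5]]
green 0.0 [-93.5  98.9] [  5.7 191.8]
green 0.06 [-62.4  79.1] [ 18.2 154.6]
label [[11.1  0.2]]
t 23.72 pos [430.4 -86.6 175.1] yaw -49.77 w 93.0 F [0.3 0.1 0.2] q [-0.26 -0.4   2.    0.    1.54  2.18]
tool shift [ -1.3   8.5 125.6] roll 0.23
```

```bash
python3 -m handwheel '[[-1,5,15,0.2,100],[-1.5,8.5,45,0.2,100],[-1.5,8.5,85,0.2,100],[-1.5,8.5,110,0.2,88],[-1.5,8.5,124,0.2,80]]'
python3 -m handwheel '[[0,0,0,0,76],[0,0,0,0,72],[0,0,0,0,68]]'
python3 go.py 422.7 -91 49.5 -50
```

```text
time_s: 24.13
position: [0.4216, -0.0902, 0.0478]
tool_rot: [3.139, 0.004, -0.872]
wrist_force: [-0.5, 0.5, -0.7]
width: 0.0839
time_s: 24.38
position: [0.4236, -0.091, 0.0529]
tool_rot: [-3.141, -0.001, -0.874]
wrist_force: [1.1, -0.3, -0.5]
width: 0.0657
t 24.38 pos [423.6 -91.   52.9] yaw -50.08 w 65.7 F [ 1.1 -0.3 -0.5] q [-0.27 -0.32  2.15  0.    1.31  2.17]
tool shift [-0.6  0.7  3.4] roll -0.08
```

```bash
python3 -m handwheel '[[-0.5,0.5,2,0,60],[-0.5,0.5,3,0,50],[-0.5,0.5,3,0,40],[-0.5,0.5,3,0,40],[-0.5,0.5,3,0,40]]' 28
python3 -m handwheel '[[0,0,0,0,40],[0,0,0,0,40]]'
python3 -m handwheel '[[0,0,-8,0,36],[0,0,-25,0,36],[0,0,-60,0,36],[0,0,-95,0,36],[0,0,-120,0,36]]'
python3 -m handwheel '[[0,0,0,0,36]]'
python3 go.py 612.5 85.5 170 -4.1
```

```text
time_s: 24.8
position: [0.4226, -0.091, 0.0494]
tool_rot: [-3.141, -0.001, -0.876]
wrist_force: [1.4, 1.4, 4.7]
width: 0.0497
time_s: 24.97
position: [0.4225, -0.091, 0.0494]
tool_rot: [-3.141, -0.001, -0.876]
wrist_force: [1.2, 1.7, 6.7]
width: 0.0499
time_s: 25.38
position: [0.422, -0.091, 0.1718]
tool_rot: [-3.141, -0.001, -0.876]
wrist_force: [0.4, -0.1, -2.9]
width: 0.0499
time_s: 25.47
position: [0.4234, -0.0914, 0.1744]
tool_rot: [-3.138, -0.005, -0.876]
wrist_force: [1.2, 0.2, -1.9]
width: 0.0497
t 25.47 pos [423.4 -91.4 174.4] yaw -50.18 w 49.7 F [ 1.2  0.2 -1.9] q [-0.27 -0.42  2.02 -0.    1.53  2.18]
tool shift [ -14.8 -258.5    5.2] roll -46.08
```

```bash
python3 -m handwheel '[[-1,-20,0,-5,36],[-3,-50,0,-12,36],[-5,-85,0,-19,36],[-7,-120,0,-26,36],[-9,-155,0,-33,36]]'
python3 -m handwheel '[[0,0,0,-6,36],[0,0,0,-13,36],[0,0,0,-13,36]]'
python3 go.py 612.5 85.5 160 -4.1
```

```text
time_s: 25.88
position: [0.536, 0.0165, 0.1679]
tool_rot: [3.141, 0.001, -0.294]
wrist_force: [-0.4, -0.4, -2.6]
width: 0.0495
time_s: 26.13
position: [0.5351, 0.0156, 0.1675]
tool_rot: [3.141, 0.003, -0.066]
wrist_force: [-0.4, -0.7, -3.6]
width: 0.0498
t 26.13 pos [535.1  15.6 167.5] yaw -3.77 w 49.8 F [-0.4 -0.7 -3.6] q [-0.02 -0.16  1.83 -0.    1.48  1.62]
tool shift [ 72.6 -74.8   7.3] roll 0.33
```

```bash
python3 -m handwheel '[[14,-15,0,0.3,36],[36,-37,0,0.3,36],[56,-58,0,0.3,36],[68,-70,3,0.3,36],[72.5,-75,7,0.3,36]]'
python3 -m handwheel '[[0,0,0,0,36],[0,0,0,0,36]]'
python3 go.py 612.5 85.5 57 -4.1
```

```text
time_s: 26.55
position: [0.6142, 0.0857, 0.1611]
tool_rot: [-3.142, 0.001, -0.082]
wrist_force: [-0.3, -0.1, -2.8]
width: 0.0495
time_s: 26.72
position: [0.6124, 0.0842, 0.161]
tool_rot: [3.141, 0.002, -0.08]
wrist_force: [-0.0, 0.6, -2.7]
width: 0.0498
t 26.72 pos [612.4  84.2 161. ] yaw -4.59 w 49.8 F [-0.   0.6 -2.7] q [ 0.1   0.02  1.66 -0.    1.46  1.75]
tool shift [ 1.00e-01 -1.40e+00  1.04e+02] roll -0.49
```

```bash
python3 -m handwheel '[[0,-1,6,-0.5,36],[0,-1,25,-0.5,36],[0,-1,55,-0.5,36],[0,-1,80,-0.5,36],[0,-1,93,-0.5,36]]'
python3 -m handwheel '[[0,0,0,0,36],[0,0,0,0,36]]'
python3 go.py 612.5 85.5 57 -4.1
python3 - <<'E'
from rig import env
import cv2,numpy as np
c=env.read_camera("wrist");cv2.imwrite("pics/w10.png",c["img"][:,:,::-1])
E
```

```text
time_s: 27.13
position: [0.6115, 0.0848, 0.0657]
tool_rot: [3.141, 0.003, -0.07]
wrist_force: [-0.4, 0.6, -3.5]
width: 0.0501
time_s: 27.3
position: [0.6131, 0.0853, 0.0694]
tool_rot: [3.142, 0.0, -0.07]
wrist_force: [0.6, 0.6, -1.8]
width: 0.0494
t 27.3 pos [613.1  85.3  69.4] yaw -4.01 w 49.4 F [ 0.6  0.6 -1.8] q [ 0.1   0.09  1.75 -0.    1.3   1.74]
tool shift [-0.7 -0.1 12.4] roll 0.09
```

View pics/w10.png

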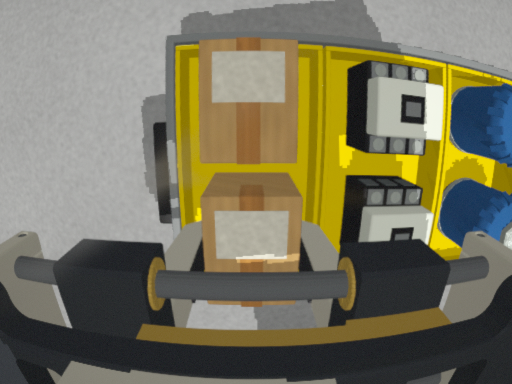

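The held carton (250,230) lines up with its twin at (248,100), with a gap between them. Lowering it.

```bash
python3 -m handwheel '[[0,0,3,0,36],[0,0,5,0,36],[0,0,7,0,36],[0,0,9,0,36],[0,0,9,0,36]]'
python3 -m handwheel '[[0,0,0.8,0,36],[0,0,1.6,0,36],[0,0,2.2,0,36],[0,0,2.2,0,36]]'
python3 -m handwheel '[[0,0,0.5,0,36],[0,0,0.8,0,36],[0,0,0.8,0,36]]'
```

```text
time_s: 27.77
position: [0.6132, 0.0857, 0.0596]
tool_rot: [3.142, 0.0, -0.069]
wrist_force: [0.1, -0.0, -2.9]
width: 0.0497
time_s: 28.1
position: [0.6133, 0.0857, 0.0575]
tool_rot: [-3.142, 0.0, -0.069]
wrist_force: [0.3, 0.6, -3.0]
width: 0.0494
time_s: 28.35
position: [0.6133, 0.0857, 0.0568]
tool_rot: [3.142, 0.0, -0.069]
wrist_force: [-0.6, -0.8, -2.0]
width: 0.05
```

```bash
python3 -m handwheel '[[0,0,0.4,0,36],[0,0,0.6,0,36],[0,0,0.6,0,36]]'
python3 -m handwheel '[[0,0,0.4,0,36],[0,0,0.4,0,36]]'
```

```text
time_s: 28.6
position: [0.6133, 0.0857, 0.0564]
tool_rot: [-3.142, -0.0, -0.069]
wrist_force: [-1.2, -0.9, 0.5]
width: 0.0495
time_s: 28.77
position: [0.6134, 0.0857, 0.0564]
tool_rot: [-3.142, -0.0, -0.069]
wrist_force: [-3.7, -0.4, 4.0]
width: 0.05
```

```bash
python3 -m handwheel '[[0,0,-0.5,0,50],[0,0,-0.5,0,72],[0,0,-0.5,0,72],[0,0,-0.5,0,72],[0,0,-0.5,0,72]]'
python3 -m handwheel '[[0,0,-10,0,72],[0,0,-35,0,72],[0,0,-70,0,72],[0,0,-105,0,100],[0,0,-120,0,100]]'
python3 -m handwheel '[[-30,0,-20,0,100],[-70,0,-35,0,100],[-105,0,-45,0,100],[-130,0,-50,0,100],[-130,0,-50,0,100]]'
python3 -m handwheel '[[0,0,0,0,100],[0,0,0,0,100],[0,0,0,0,100]]'
python3 - <<'E'
from rig import env
import cv2,numpy as np
for n in("scene","top","wrist"):
    c=env.read_camera(n);np.savez(n+"9.npz",**c)
    cv2.imwrite(f"pics/{n}9.png",c["img"][:,:,::-1])
E
```

```text
time_s: 29.18
position: [0.6134, 0.0857, 0.0564]
tool_rot: [-3.142, -0.0, -0.069]
wrist_force: [-0.5, -0.3, -0.4]
width: 0.0664
time_s: 29.6
position: [0.6143, 0.0858, 0.1823]
tool_rot: [-3.141, -0.005, -0.069]
wrist_force: [-0.2, 0.0, 0.8]
width: 0.0759
time_s: 30.02
position: [0.4809, 0.0951, 0.229]
tool_rot: [-3.141, -0.003, -0.069]
wrist_force: [0.0, 0.5, -0.5]
width: 0.0929
time_s: 30.27
position: [0.4842, 0.0946, 0.226]
tool_rot: [3.141, 0.001, -0.07]
wrist_force: [-0.1, -0.7, -0.3]
width: 0.0931
```

View pics/wrist9.png

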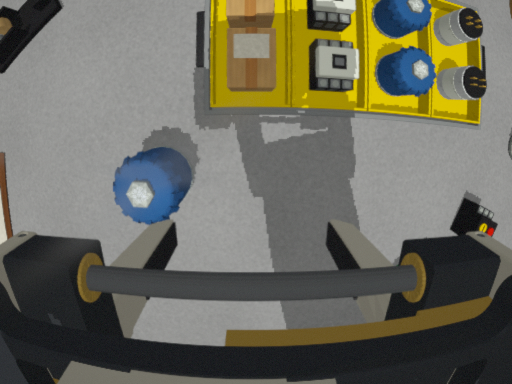

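View pics/scene9.png

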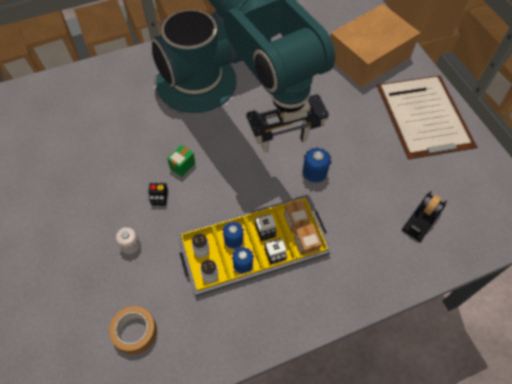

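All four stand upright beside their twins. In the scene view the white filter (126,238), relay (158,193), green carton and large filter are where they were. I hand in.

```bash
python3 -c "
from rig import env
s=env.read_state();print(s['time_s'],s['joint_velocities'],s['wrist_force'])
print(env.hand_in())"
```

```text
30.4167 [ 0.00124348 -0.00682715  0.0016785   0.00130629  0.00127522  0.00031608] [ 0.61189143  0.04219346 -0.08960495]
the job is handed in; nothing more can be done
None
```

I moved the blue filter, capacitor, white-fronted contactor and brown carton, in that order, into the free half of the matching inset. I then handed the job in at about 30 s of the 99 s allowed. Each piece was lowered in small steps until the wrist force showed floor contact (at most about 10 N of push) and only then released.

In the last wrist and scene pictures all four stand upright beside their twins. By eye in the scene view, the white filter, relay, green carton and large filter are where they started, and the open gripper was clear of everything.

No check failed. The capacitor's position differed by about 3 mm between the overhead and wrist cameras. Two wrist-camera checks, on the contactor and its twin, returned unusable numbers and were dropped. I retook the loose contactor's position in a closer view, and the tray position was checked against the filter's twin instead.

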